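# Park the insulated sockets on the socket rail by size

## Robot

A 6-joint arm with a two-finger parallel gripper is mounted at the origin on the work surface. World frame = base frame: x ahead of the robot, y to its left, z up, the work surface at z = 0. Lengths are in m, angles in rad, forces in N, time in s.
With the tool pointing down it reaches from about 0.25 to 0.725 m from the base axis. Payload 4 kg.
Tool frame: the origin (TCP) lies midway between the tips of the shut fingers; the grasp point (between the pads) lies grip_point_offset behind it (grip_point_offset is the distance from the TCP to the grasp point, in m); z points along the fingers, y is the line along which they close (so a half turn about z gives the same grasp; the last joint's range is limited). The gripper opens to 85 mm and grips with 20 to 120 N. Pads are 22 mm wide; open, the fingers measure 114 mm over their backs; the gripper's body (76 mm by 85 mm) begins 54 mm behind the grasp point. The pads swing forward as they close: fully open they stand 13 mm farther back than shut.
Start: joints at [-1.326, 0.241, 0.005, 1.335, 0, 1.571], TCP at [0.121, -0.485, 0.231] pointing down, gripper open.
Joint ranges: [-2.72, 2.72], [-1.05, 1.87], [-1.09, 1.28], [-1.99, 2.15], [-1.42, 1.44], [-3.14, 3.14]. Speed limits (rad/s): [2.79, 2.79, 3.14, 3.14, 3.14, 3.14].

## Interface

Orientations are given as a unit quaternion [x, y, z, w].
In Python, from workcell import * gives the robot as it stands. The module is installed in compiled form; this text tells all that it offers.
- The arm moves only by the tool arm_command, never from a script. Its arguments are lists of equal length, an entry for each row: "slide": the shift along the tool's x, y, z in cm, a list of three; "spin": the turn about the tool's z in degrees. A call has exactly 5 rows; each row is the pose to reach, as a shift and turn from the pose commanded when the call began, along the tool's axes at that moment; what a row does not reach only later rows make up. A row lasts 1/8 s, in which the tool goes at most 62.5 mm and 10.7 degrees, less where a joint would pass 70% of its speed; a pose out of reach is approached as far as the arm can. A call with a gripper value outside its range is refused whole. "jaw" is the finger opening in cm, from 0 to 8.54, set as the call begins (left out, the last holds). The fingers move at their own pace and stop on an object; the grip force is fixed at half the most. Time passes only in rows, so rows that repeat a pose let the fingers close, or fill a call up. It gives the time, the measured TCP pose, the force, the opening and the grip force at its end, in the units of the state.
- get_obs(): the state, without advancing time (a new reading comes with each control period).
- camera(name): name is "scene" or "top"; returns a dict with "pixels" (420x560x3 uint8, red, green, blue), "range_z" (420x560 float32, m along the optical axis (not along the pixel's ray), 0 where there is no reading), "intrinsics" (3x3 intrinsics, pixels), "k1" (the pictures are not rectified: a ray, as slopes to the right and down, at radius r is drawn at 1 + k1 r^2 times it, then the intrinsics apply), "rvec" (rotation vector, rad) and "tvec" (3), from world to camera coordinates, as OpenCV has them. Camera axes: x right, y down, z forward; pixel columns grow to the right and rows downward; lengths in m; the calibration is good to about 2 mm. A picture is of the moment at which its call begins.
- job_done(): hands the job in; it is judged then, once.
Trained networks look in a picture, given as the dict that the camera call returned (one of the last four; its "shot" number tells which), for a name from the list of things; names that differ only in an ending like _2 or _b are one class to them, and where a whole thing is asked for, a point or a joint stands for the part that bears it (a point fixed in the world has none). Each returns a list of dicts, best first, with "confidence" (0 to 1); they miss things now and then, are a little off and sometimes report something else, mostly with a low value. They report only what shows in the picture. A call takes as long as a camera call. They do not tell look-alikes from the thing itself.
- recognise(picture, thing): "centre" ([column, row] in pixels, amid what is visible of it).
- landmark_of(picture, thing): "centre" ([column, row] in pixels: a listed point, or the origin of a listed thing).
The state is a dict: "clock": time; "joint_pos": joint angles; "joint_vel": joint speeds; "tau": joint torques, N m; "eef_pos": TCP position; "tool_rot": TCP orientation; "ft_force": force on the tool from outside, world axes, zero at the start; "ft_torque": the same for the moment, N m; "grip_width": finger opening in m; "grasp_force": force on a finger pad.
Only numpy, scipy, OpenCV 4.12 (cv2) and the standard library are available. Lean on these libraries where they do the work, as an engineer would, in place of code of your own. Each camera call takes 0.05 s, during which the arm holds its last target. There are 200 camera calls.

## Task

The battery module is finished, so put the four orange insulated sockets back on the socket rail in order of size: the smallest in the smallest round seat, and so on up to the largest in the largest seat. Stand each one upright, drive square up, flat on the floor of its seat, and let go of it. Do not knock over the blue and white spray can that stands among them.

Things in the scene. Friction and masses are not known exactly. Their poses are not given: they have to be found in the camera images.
- socket1: The smallest insulated socket: an upright round orange barrel, 26 mm in diameter up to three quarters of its height (3 mm less above that) and 52 mm tall, solid, with a bright steel disc and a black drive square in the middle of its top; about 90 g. Starts standing on the bench. Origin at the centre of its underside, z up its axis.
- socket2: The second smallest insulated socket: an upright round orange barrel, 33 mm in diameter up to three quarters of its height (3 mm less above that) and 55 mm tall, solid, with a bright steel disc and a black drive square in the middle of its top; about 130 g. Starts standing on the bench. Origin at the centre of its underside, z up its axis.
- socket3: The second largest insulated socket: an upright round orange barrel, 40 mm in diameter up to three quarters of its height (3 mm less above that) and 58 mm tall, solid, with a bright steel disc and a black drive square in the middle of its top; about 190 g. Starts standing on the bench. Origin at the centre of its underside, z up its axis.
- socket4: The largest insulated socket: an upright round orange barrel, 48 mm in diameter up to three quarters of its height (3 mm less above that) and 62 mm tall, solid, with a bright steel disc and a black drive square in the middle of its top; about 280 g. Starts standing on the bench. Origin at the centre of its underside, z up its axis.
- seat1: The smallest of the four round seats on the socket rail: grey flat floor 42 mm across inside a green rim that stands 3 mm above the floor and is 2.5 mm wide. Fixed to the rail, +100 mm along the rail's y axis. Origin at the seat's centre, 3 mm below its floor (the floor is 13 mm above the bench, the rim's top 16 mm); z up, y along the rail as for the rail itself.
- seat2: The second smallest of the four round seats on the socket rail: grey flat floor 49 mm across inside a green rim that stands 3 mm above the floor and is 2.5 mm wide. Fixed to the rail, +40 mm along the rail's y axis. Origin at the seat's centre, 3 mm below its floor (the floor is 13 mm above the bench, the rim's top 16 mm); z up, y along the rail as for the rail itself.
- seat3: The second largest of the four round seats on the socket rail: grey flat floor 56 mm across inside a green rim that stands 3 mm above the floor and is 2.5 mm wide. Fixed to the rail, -26 mm along the rail's y axis. Origin at the seat's centre, 3 mm below its floor (the floor is 13 mm above the bench, the rim's top 16 mm); z up, y along the rail as for the rail itself.
- seat4: The largest of the four round seats on the socket rail: grey flat floor 64 mm across inside a green rim that stands 3 mm above the floor and is 2.5 mm wide. Fixed to the rail, -100 mm along the rail's y axis. Origin at the seat's centre, 3 mm below its floor (the floor is 13 mm above the bench, the rim's top 16 mm); z up, y along the rail as for the rail itself.
- rail: The socket rail, a low aluminium bar 36 mm wide, 272 mm long and 9 mm high with black end caps, lying fixed on the bench at any angle and carrying the four seats in a row, growing in size from its +y end to its -y end. Origin at bench level on the bar's centre line, y along the bar.
- can: A spray can, blue with a white band and cap, 48 mm in diameter, 128 mm tall, standing loose; not to be knocked over. Origin at the centre of its underside, z up. Also loose among the sockets, all 90 mm or more apart between centres, and with no part in the job: a bare bright-steel socket (30 mm wide, 40 tall), a roll of yellow tape (60 wide, 19 high), a small jar (48 wide, 42 tall).
Mind the look-alikes: they are no part of the job. Leave any green or purple look-alike of the socket2 alone.

How it is judged:
At the end, for the whole second after the job is handed in: Each of the four sockets stands upright (within 0.06 rad), drive square up, released and at rest, on the floor of the seat of its own rank in size, its axis within 10 mm of the seat's centre and its underside within 3 mm of the floor's height (horizontal distance between socket1 and seat1 below 0.01 m and z of socket1 in the frame of seat1 between 0 and 0.006 m and angle between each of socket1, socket2, socket3, socket4's own z axis and vertical below 0.06 rad and linear speed of each of socket1, socket2, socket3, socket4 below 0.02 m/s and angular speed of each of socket1, socket2, socket3, socket4 below 0.2 rad/s and horizontal distance between socket2 and seat2 below 0.01 m and z of socket2 in the frame of seat2 between 0 and 0.006 m and horizontal distance between socket3 and seat3 below 0.01 m and z of socket3 in the frame of seat3 between 0 and 0.006 m and horizontal distance between socket4 and seat4 below 0.01 m and z of socket4 in the frame of seat4 between 0 and 0.006 m); the robot touches nothing.
It fails at once if the spray can is knocked over (tilted by more than 0.5 rad) (angle between can's own z axis and vertical above 0.5 rad).
It also fails if it takes over 106 s, if anything falls off the work surface, if the arm or the gripper's body presses on something with over 40 N, if the wrist force passes 120 N, or if a joint passes its speed limit or range.

## Working session

There is one attempt and no reset: what is moved stays moved. The work goes in short steps, Python scripts to look and compute and a tool call to move; the robot and the scene stay as the last step left them, time stands still between calls to the robot, and variables do not carry over. Pictures are saved under pics/ and viewed, at most 14 in all, crops included, and the job is handed in when it is done.

Besides the shell and the picture viewer there is one more tool, called after "Emit:" in YAML: its name, and indented under it one key for each argument. arm_command: Moves the arm, as the interface text tells. Its arguments: {"type":"object","properties":{"slide":{"type":"array","items":{"type":"array","items":{"type":"number"}}},"spin":{"type":"array","items":{"type":"number"}},"jaw":{"type":"number"}},"required":["slide","spin"]}

```bash
mkdir -p pics; cat > h.py <<'E'
from workcell import *
import numpy as np, cv2
def save(p,n,crop=None,s=1):
    im=p["pixels"][:,:,::-1]
    if crop: im=im[crop[1]:crop[3],crop[0]:crop[2]]
    cv2.imwrite("pics/"+n,cv2.resize(im,None,fx=s,fy=s,interpolation=cv2.INTER_CUBIC) if s!=1 else im)
def cal(p):
    R=cv2.Rodrigues(np.array(p["rvec"],float))[0]; t=np.array(p["tvec"],float).ravel()
    return R,t,np.array(p["intrinsics"],float)
def slopes(p,uv):
    K=cal(p)[2]; uv=np.atleast_2d(np.array(uv,float))
    d=(uv-K[:2,2])/[K[0,0],K[1,1]]; s=d.copy()
    for _ in range(30): s=d/(1+p["k1"]*(s**2).sum(1,keepdims=True))
    return s
def onplane(p,uv,z):
    R,t,K=cal(p); s=slopes(p,uv); d=np.c_[s,np.ones(len(s))]@R; c=-R.T@t
    return c+d*((z-c[2])/d[:,2])[:,None]
def cloud(p):
    v,u=np.mgrid[0:420,0:560]; uv=np.c_[u.ravel(),v.ravel()]
    R,t,K=cal(p); s=slopes(p,uv); r=p["range_z"].ravel()[:,None].astype(float)
    X=(np.c_[s,np.ones(len(s))]*r-t)@R; X[r[:,0]==0]=np.nan
    return X.reshape(420,560,3)
E
python3 - <<'E'
from h import *
o=get_obs(); print(o["clock"],o["eef_pos"],o["tool_rot"],o["grip_width"])
try: print(grip_point_offset)
except Exception as e: print(e)
for n in("scene","top"):
    p=camera(n); save(p,n+"1.png"); R,t,K=cal(p); print(n,-R.T@t,K[0,0],p["k1"],p["range_z"].max())
    for th in["socket1","socket2","socket3","socket4","seat1","seat4","can"]:
        print(th,[(np.round(d["centre"]).tolist(),round(d["confidence"],2)) for d in recognise(p,th)])
E
```

```text
0.0 [ 0.12102166 -0.48449293  0.23040289] [ 9.92519512e-01  1.22081632e-01 -1.28669710e-04 -1.03749706e-03] 0.08588003792706256
0.0187
scene [ 1.74562127 -0.29364148  1.04669891] 505.07233319999744 -0.059611353971999646 3.9999444
socket1 [([408.0, 185.0], 0.77), ([161.0, 208.0], 0.73), ([139.0, 209.0], 0.7), ([209.0, 229.0], 0.69), ([164.0, 231.0], 0.59), ([180.0, 197.0], 0.52)]
socket2 [([408.0, 185.0], 0.77), ([161.0, 208.0], 0.73), ([139.0, 209.0], 0.7), ([209.0, 229.0], 0.69), ([164.0, 231.0], 0.59), ([180.0, 197.0], 0.52)]
socket3 [([408.0, 185.0], 0.77), ([161.0, 208.0], 0.73), ([139.0, 209.0], 0.7), ([209.0, 229.0], 0.69), ([164.0, 231.0], 0.59), ([180.0, 197.0], 0.52)]
socket4 [([408.0, 185.0], 0.77), ([161.0, 208.0], 0.73), ([139.0, 209.0], 0.7), ([209.0, 229.0], 0.69), ([164.0, 231.0], 0.59), ([180.0, 197.0], 0.52)]
seat1 [([315.0, 221.0], 0.77), ([334.0, 228.0], 0.62), ([293.0, 216.0], 0.55)]
seat4 [([315.0, 221.0], 0.77), ([334.0, 228.0], 0.62), ([293.0, 216.0], 0.55)]
can [([386.0, 203.0], 0.74)]
top [ 0.45129122 -0.0292254   1.1248364 ] 402.8261669473225 0.0351738497318
[... 185 characters left out ...]
, 241.0], 0.84), ([416.0, 249.0], 0.71), ([394.0, 263.0], 0.71), ([449.0, 249.0], 0.65), ([411.0, 202.0], 0.58), ([369.0, 198.0], 0.49)]
socket3 [([102.0, 241.0], 0.84), ([416.0, 249.0], 0.71), ([394.0, 263.0], 0.71), ([449.0, 249.0], 0.65), ([411.0, 202.0], 0.58), ([369.0, 198.0], 0.49)]
socket4 [([102.0, 241.0], 0.84), ([416.0, 249.0], 0.71), ([394.0, 263.0], 0.71), ([449.0, 249.0], 0.65), ([411.0, 202.0], 0.58), ([369.0, 198.0], 0.49)]
seat1 [([263.0, 214.0], 0.93), ([240.0, 205.0], 0.91), ([222.0, 188.0], 0.66), ([206.0, 176.0], 0.58)]
seat4 [([263.0, 214.0], 0.93), ([240.0, 205.0], 0.91), ([222.0, 188.0], 0.66), ([206.0, 176.0], 0.58)]
can [([156.0, 200.0], 0.65), ([216.0, 182.0], 0.6)]
```

View pics/top1.png

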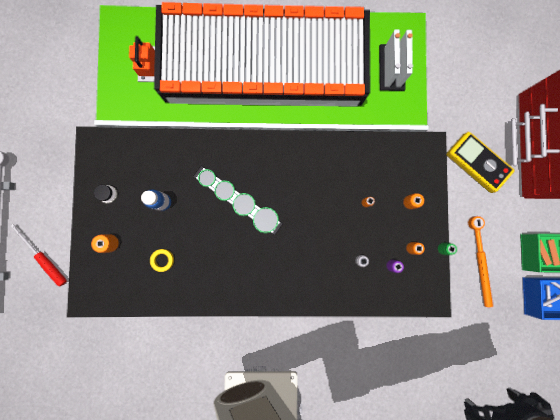

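View pics/scene1.png

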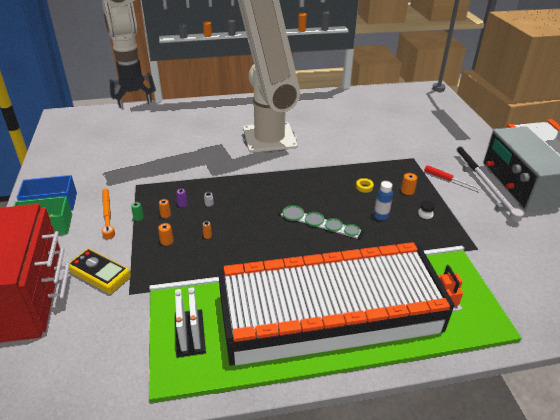

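The top view shows four orange barrels at (102,243), (369,201), (414,201) and (416,249). Look-alikes are green (449,249), purple (397,267) and bare steel (362,261). The can is at (155,199), and the seats run from (206,177), the smallest, to (266,219), the largest. Next I measure sizes and check in one crop.

```bash
python3 - <<'E'
from h import *
p=camera("top"); X=cloud(p); hsv=cv2.cvtColor(p["pixels"],cv2.COLOR_RGB2HSV)
save(p,"crop1.png",(335,170,475,290),5)
print("bench z",np.nanmedian(X[280:300,200:330,2]))
for n,(u,v) in dict(a=(102,243),b=(369,201),c=(414,201),d=(416,249),can=(152,199),jar=(105,193),green=(449,249),purple=(397,267),steel=(362,261),tape=(161,260)).items():
    w=X[v-22:v+22,u-22:u+22].reshape(-1,3); q=w[w[:,2]>0.012]
    zt=np.nanpercentile(q[:,2],90); t=q[q[:,2]>zt-.006]
    (cx,cy),r=cv2.minEnclosingCircle(t[:,:2].astype(np.float32)); 
    print(n,"top z %.3f"%zt,"centre %.4f %.4f"%(cx,cy),"r %.4f"%r,len(t),"area d %.4f"%(2*np.sqrt(len(t)*((1.125-zt)/402.8)**2/np.pi)))
# seats: green rim
m=((hsv[:,:,0]>50)&(hsv[:,:,0]<90)&(hsv[:,:,1]>70)).astype(np.uint8); m[:160]=0;m[240:]=0;m[:,:190]=0;m[:,290:]=0
# rail cloud footprint: z 0.009..0.02
g=(X[:,:,2]>0.005)&(X[:,:,2]<0.03); g[:160]=0;g[245:]=0;g[:,:185]=0;g[:,295:]=0
print(g.sum(), m.sum())
pts=X[g][:,:2].astype(np.float32); print(cv2.minAreaRect(pts))
uv=[(206,177),(224,190),(243,204),(266,219)]
for d in landmark_of(p,"seat1"): print(np.round(d["centre"],1),round(d["confidence"],2),onplane(p,[d["centre"]],.01).round(4))
k=p["pixels"]; gr=((hsv[:,:,1]<40)&(hsv[:,:,2]>110)); gr[:160]=0;gr[245:]=0;gr[:,:185]=0;gr[:,295:]=0
n,l,s,c=cv2.connectedComponentsWithStats(gr.astype(np.uint8))
for i in range(1,n):
    if s[i,4]>40: print("grey",s[i],c[i].round(1),onplane(p,[c[i]],.013).round(4))
mm=m*255; ys,xs=np.nonzero(m)
E
```

```text
bench z 0.0008690299125475529
a top z 0.064 centre 0.4381 0.4165 r 0.0234 249 area d 0.0469
b top z 0.055 centre 0.5560 -0.2863 r 0.0109 52 area d 0.0216
c top z 0.061 centre 0.5575 -0.4133 r 0.0183 138 area d 0.0350
d top z 0.058 centre 0.4043 -0.3887 r 0.0515 187 area d 0.0409
can top z 0.129 centre 0.5529 0.2779 r 0.0177 156 area d 0.0349
jar top z 0.044 centre 0.5727 0.4267 r 0.0218 203 area d 0.0431
green top z 0.057 centre 0.4292 -0.5014 r 0.0154 100 area d 0.0299
purple top z 0.057 centre 0.4043 -0.3818 r 0.0464 141 area d 0.0355
steel top z 0.043 centre 0.3948 -0.2693 r 0.0137 76 area d 0.0264
tape top z 0.021 centre 0.3942 0.2718 r 0.0300 231 area d 0.0470
1946 399
((0.5535491704940796, 0.06580931693315506), (0.23526252806186676, 0.3026455342769623), 0.6402817964553833)
[263.6 214.6] 0.79 [[ 0.5181 -0.0018  0.01  ]]
[207.4 176.8] 0.76 [[0.622  0.1549 0.01  ]]
[107.4 242.7] 0.73 [[0.439  0.4192 0.01  ]]
[240.6 203.8] 0.67 [[0.5476 0.0621 0.01  ]]
[224.6 190.5] 0.6 [[0.5842 0.1068 0.01  ]]
grey [200 171  14  14 163] [206.4 177.5] [[0.6197 0.1571 0.013 ]]
grey [209 177  24  22 294] [222.  188.7] [[0.5889 0.1137 0.013 ]]
grey [227 190  50  41 826] [254.  211.6] [[0.5259 0.0246 0.013 ]]
```

View pics/crop1.png

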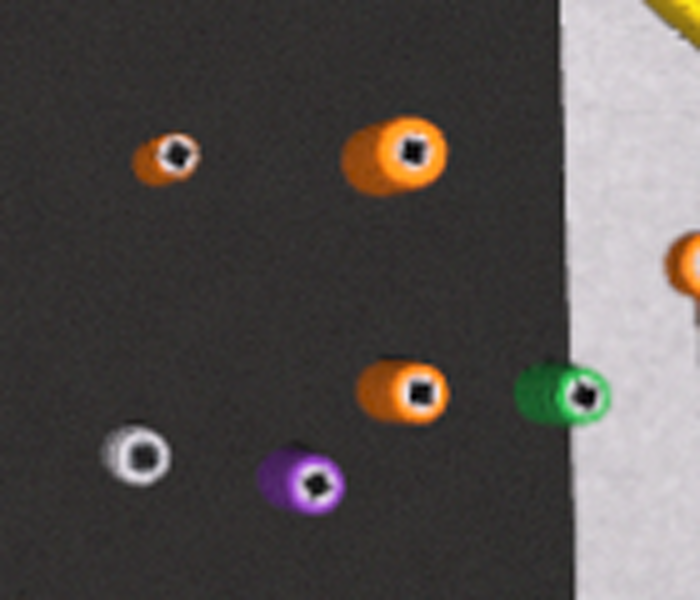

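The crop confirms it. Matching diameter and height gives: (369,201) is socket1, (416,249) is socket2, (414,201) is socket3, and (102,243) is socket4. Green and purple stay untouched. Next I fit the rail pose as a whole and refine the tops.

```bash
cat > fit.py <<'E'
from h import *
from scipy.optimize import minimize
def proj(p,P):
    R,t,K=cal(p); c=P@R.T+t; s=c[:,:2]/c[:,2:]; s=s*(1+p["k1"]*(s**2).sum(1,keepdims=True)); return s*[K[0,0],K[1,1]]+K[:2,2]
def fitrail(p,x0):
    uv0=proj(p,np.array([[x0[0],x0[1],.01]]))[0].astype(int)
    im=p["pixels"].astype(int); W=70; sl=np.s_[uv0[1]-W:uv0[1]+W,uv0[0]-W:uv0[0]+W]
    g=cv2.GaussianBlur((im.max(2)>100).astype(np.float32)[sl],(0,0),1.)
    a=np.linspace(0,2*np.pi,60)
    def model(x):
        c,s=np.cos(x[2]),np.sin(x[2]); m=np.zeros((2*W*4,2*W*4),np.uint8)
        def draw(P):
            P=np.array(P); Q=np.c_[x[0]+P[:,1]*c+P[:,0]*s, x[1]+P[:,1]*s-P[:,0]*c, P[:,2]]
            q=(proj(p,Q)-(uv0-W)+.5)*4; cv2.fillPoly(m,[(q*16).astype(np.int32)],1,shift=4)
        draw([(-.018,-.13,.009),(.018,-.13,.009),(.018,.13,.009),(-.018,.13,.009)])
        for o,d in((.1,.042),(.04,.049),(-.026,.056),(-.1,.064)):
            r=d/2+.0025; draw(np.c_[r*np.cos(a),o+r*np.sin(a),0*a+.016])
        m=cv2.resize(m.astype(np.float32),(2*W,2*W),interpolation=cv2.INTER_AREA); return cv2.GaussianBlur(m,(0,0),1.)
    near=lambda x: cv2.dilate((model(x)>.02).astype(np.uint8),np.ones((9,9)))
    nm=near(x0); f=lambda x: (((model(x)-g)**2)*nm).sum()
    r=minimize(f,x0,method="Nelder-Mead",options=dict(initial_simplex=np.array(x0)+np.array([[0,0,0],[.008,0,0],[0,.008,0],[0,0,.06]]),xatol=1e-5,fatol=1e-3))
    return r.x,r.fun,f(x0)
E
python3 - <<'E'
from fit import *
for cam in("top","scene"):
    p=camera(cam); x,f,f0=fitrail(p,[.565,.08,np.deg2rad(56)]); print(cam,x.round(4),np.rad2deg(x[2]).round(1),f,f0)
    for o in(.1,.04,-.026,-.1): print((x[:2]+o*np.array([np.cos(x[2]),np.sin(x[2])])).round(4), end=" ")
    print()
    X=cloud(p)
    for n,x0,y0,h,r in(("s1",.556,-.286,.052,.0115),("s2",.43,-.42,.055,.015),("s3",.5575,-.413,.058,.0185),("s4",.438,.4165,.062,.0225),("purple",.39,-.37,.055,.015),("green",.43,-.50,.055,.015)):
        m=(np.hypot(X[:,:,0]-x0,X[:,:,1]-y0)<.045)&(abs(X[:,:,2]-h)<.007)
        v,u=np.nonzero(m); q=onplane(p,np.c_[u,v],h)[:,:2]
        print(n,q.mean(0).round(4),((q.max(0)+q.min(0))/2).round(4),"d",(q.max(0)-q.min(0)).round(4),len(q))
E
```

```text
top [0.5609 0.0742 0.9541] 54.7 18.32695770263672 113.8929
[0.6188 0.1558] [0.5841 0.1069] [0.5459 0.053 ] [ 0.5031 -0.0074] 
s1 [ 0.5556 -0.2859] [ 0.5556 -0.2855] d [0.019  0.0216] 58
s2 [ 0.4301 -0.4146] [ 0.4296 -0.4151] d [0.0265 0.0295] 104
s3 [ 0.5577 -0.4121] [ 0.5587 -0.4116] d [0.035 0.035] 150
s4 [0.4385 0.4157] [0.4375 0.4155] d [0.0436 0.0432] 263
purple [ 0.3819 -0.359 ] [ 0.3818 -0.3584] d [0.0263 0.0292] 104
green [ 0.4301 -0.5004] [ 0.4302 -0.5003] d [0.0265 0.0294] 106
scene [0.5623 0.0749 0.9495] 54.4 28.975589752197266 64.253815
[0.6206 0.1562] [0.5856 0.1074] [0.5472 0.0537] [ 0.5041 -0.0064] 
s1 [ 0.5616 -0.2871] [ 0.5628 -0.2874] d [0.0291 0.0189] 39
s2 [ 0.4349 -0.4145] [ 0.4349 -0.4146] d [0.0331 0.0252] 52
s3 [ 0.5623 -0.4121] [ 0.5646 -0.4122] d [0.0431 0.0356] 94
s4 [0.4436 0.4149] [0.4446 0.4135] d [0.0536 0.0468] 93
purple [ 0.3853 -0.3594] [ 0.3947 -0.3755] d [0.0528 0.0591] 50
green [ 0.4347 -0.4993] [ 0.4365 -0.4992] d [0.0427 0.0256] 58
```

```bash
cat > plan.py <<'E'
# plan.py x y z yaw  [targets x,y,z,yaw ...]: chained slide(cm)/spin(deg) of each call from the commanded pose
import sys,numpy as np
c=np.array(sys.argv[1].split(","),float)
for a in sys.argv[2:]:
    t=np.array(a.split(","),float); w=np.deg2rad(c[3]); d=(t-c)[:3]*100
    print([round(d[0]*np.cos(w)+d[1]*np.sin(w),2),round(d[0]*np.sin(w)-d[1]*np.cos(w),2),round(-d[2],2)],"spin",round(c[3]-t[3],1)); c=t
E
python3 plan.py .121,-.485,.231,14 .338,-.386,.19,35 .556,-.286,.15,55 .556,-.286,.006,55 .556,-.286,.19,55 .588,-.065,.19,55 .6195,.156,.19,55 .6195,.156,.019,55 .6195,.156,.15,55
```

```text
[np.float64(23.45), np.float64(-4.36), np.float64(4.1)] spin -21.0
[np.float64(23.59), np.float64(4.31), np.float64(4.0)] spin -20.0
[np.float64(0.0), np.float64(0.0), np.float64(14.4)] spin 0.0
[np.float64(0.0), np.float64(0.0), np.float64(-18.4)] spin 0.0
[np.float64(19.94), np.float64(-10.05), np.float64(-0.0)] spin 0.0
[np.float64(19.91), np.float64(-10.1), np.float64(-0.0)] spin 0.0
[np.float64(0.0), np.float64(0.0), np.float64(17.1)] spin 0.0
[np.float64(0.0), np.float64(0.0), np.float64(-13.1)] spin 0.0
```

Emit:
arm_command:
  slide:
    - [4.7,-0.87,0.8]
    - [9.4,-1.75,1.6]
    - [14.1,-2.6,2.5]
    - [18.8,-3.5,3.3]
    - [23.45,-4.36,4.1]
  spin: [-4,-8,-12,-17,-21]
  jaw: 8.5

```text
clock: 1.62
eef_pos: [0.3395, -0.3853, 0.1902]
tool_rot: [0.953, 0.302, 0.0, 0.0]
ft_force: [-0.8, -0.5, -0.9]
grip_width: 0.0845
grasp_force: 0.0
```

Emit:
arm_command:
  slide:
    - [4.7,0.86,0.8]
    - [9.4,1.7,1.6]
    - [14.1,2.6,2.4]
    - [18.9,3.4,3.2]
    - [23.59,4.31,4.0]
  spin: [-4,-8,-12,-16,-20]

```text
clock: 2.25
eef_pos: [0.5575, -0.285, 0.15]
tool_rot: [0.886, 0.463, -0.0, 0.0]
ft_force: [0.5, -0.4, 0.6]
grip_width: 0.0849
grasp_force: 0.0
```

Emit:
arm_command:
  slide:
    - [0,0,4]
    - [0,0,8]
    - [0,0,11.5]
    - [0,0,13.6]
    - [0,0,14.4]
  spin: [0,0,0,0,0]

```text
clock: 2.88
eef_pos: [0.5549, -0.2853, 0.0044]
tool_rot: [0.887, 0.462, -0.001, -0.001]
ft_force: [-0.8, -0.7, 0.5]
grip_width: 0.0847
grasp_force: 0.0
```

Emit:
arm_command:
  slide:
    - [0,0,0]
    - [0,0,0]
    - [0,0,0]
    - [0,0,0]
    - [0,0,0]
  spin: [0,0,0,0,0]
  jaw: 0.5

```text
clock: 3.5
eef_pos: [0.5569, -0.2863, 0.0077]
tool_rot: [0.887, 0.462, 0.001, 0.001]
ft_force: [-1.4, 1.1, 5.5]
grip_width: 0.0245
grasp_force: 59.3
```

Emit:
arm_command:
  slide:
    - [0,0,-2]
    - [0,0,-5]
    - [0,0,-9]
    - [0,0,-14]
    - [0,0,-18.4]
  spin: [0,0,0,0,0]

```text
clock: 4.12
eef_pos: [0.5558, -0.2858, 0.1917]
tool_rot: [0.887, 0.462, -0.0, -0.0]
ft_force: [0.8, -0.1, -1.0]
grip_width: 0.0243
grasp_force: 58.9
```

Emit:
arm_command:
  slide:
    - [3,-1.5,0]
    - [7,-3.5,0]
    - [11.5,-5.8,0]
    - [16,-8,0]
    - [19.94,-10.05,0]
  spin: [0,0,0,0,0]

```text
clock: 4.75
eef_pos: [0.5877, -0.063, 0.1899]
tool_rot: [0.887, 0.462, -0.0, -0.0]
ft_force: [0.2, 0.1, -0.6]
grip_width: 0.0248
grasp_force: 59.0
```

Emit:
arm_command:
  slide:
    - [4.5,-2.3,0]
    - [9,-4.6,0]
    - [13.5,-6.8,0]
    - [17.5,-8.9,0]
    - [19.91,-10.1,0]
  spin: [0,0,0,0,0]

```text
clock: 5.38
eef_pos: [0.6189, 0.1587, 0.1896]
tool_rot: [0.886, 0.463, -0.0, -0.0]
ft_force: [0.6, -0.2, -0.8]
grip_width: 0.0243
grasp_force: 58.9
```

```bash
python3 - <<'E'
from h import *
p=camera("scene"); save(p,"s1held.png",(220,130,400,270),4); o=get_obs(); print(o["eef_pos"],o["grip_width"])
E
```

```text
[0.61919452 0.16168228 0.18944726] 0.024234344629822803
```

View pics/s1held.png

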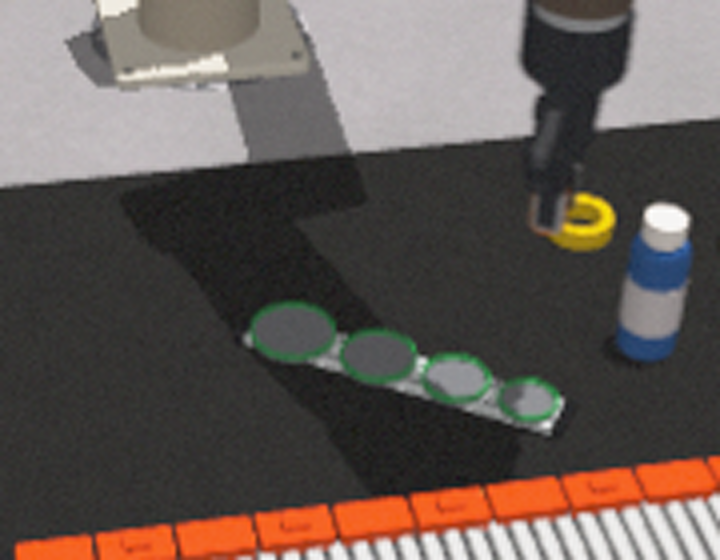

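The picture shows the gripper holding over the tape/rail area, with all four seats free and the can at (655,280) in the crop undisturbed. Now lowering in two stages.

Emit:
arm_command:
  slide:
    - [0,0,3]
    - [0,0,7]
    - [0,0,11]
    - [0,0,13.5]
    - [0,0,14.1]
  spin: [0,0,0,0,0]

```text
clock: 6.05
eef_pos: [0.6172, 0.1555, 0.0466]
tool_rot: [0.887, 0.462, -0.003, -0.001]
ft_force: [-0.2, -0.6, -0.3]
grip_width: 0.0244
grasp_force: 58.9
```

Emit:
arm_command:
  slide:
    - [0,0,0]
    - [0,0,0.5]
    - [0,0,1]
    - [0,0,1.5]
    - [0,0,2]
  spin: [0,0,0,0,0]

```text
clock: 6.68
eef_pos: [0.6194, 0.1562, 0.0291]
tool_rot: [0.887, 0.462, 0.0, 0.0]
ft_force: [0.6, 0.0, -1.1]
grip_width: 0.0245
grasp_force: 58.9
```

Emit:
arm_command:
  slide:
    - [0,0,0.3]
    - [0,0,0.6]
    - [0,0,0.8]
    - [0,0,0.9]
    - [0,0,0.9]
  spin: [0,0,0,0,0]

```text
clock: 7.3
eef_pos: [0.6193, 0.1562, 0.0207]
tool_rot: [0.887, 0.462, 0.0, 0.0]
ft_force: [-1.6, -0.5, 2.6]
grip_width: 0.0243
grasp_force: 59.3
```

```bash
python3 - <<'E'
from h import *
for i in range(4):
    p=camera("scene"); o=get_obs(); print(o["eef_pos"].round(4),o["ft_force"].round(1),o["grip_width"])
E
```

```text
[0.6193 0.1562 0.0208] [-1.8 -0.5  3.4] 0.02457300566301499
[0.6193 0.1562 0.0208] [-2.7 -0.5  3.8] 0.024193515576216375
[0.6193 0.1562 0.0207] [-2.4  0.7  3.4] 0.024168571390164834
[0.6193 0.1562 0.0207] [-2.7 -0.6  4.3] 0.024535728578497635
```

```bash
python3 plan.py .6195,.156,.019,55 .6195,.156,.15,55 .525,-.13,.15,75 .430,-.4145,.13,95 .430,-.4145,.009,95 .430,-.4145,.19,95 .508,-.154,.19,75 .585,.107,.19,55 .585,.107,.022,55|sed 's/np.float64//g'; python3 -c "print()"
```

```text
[(0.0), (0.0), (-13.1)] spin 0.0
[(-28.85), (8.66), (-0.0)] spin -20.0
[(-29.94), (-1.81), (2.0)] spin -20.0
[(0.0), (0.0), (12.1)] spin 0.0
[(0.0), (0.0), (-18.1)] spin 0.0
[(25.27), (10.04), (-0.0)] spin 20.0
[(27.2), (0.68), (-0.0)] spin 20.0
[(0.0), (0.0), (16.8)] spin 0.0
```

Emit:
arm_command:
  slide:
    - [0,0,0]
    - [0,0,0]
    - [0,0,0]
    - [0,0,0]
    - [0,0,0]
  spin: [0,0,0,0,0]
  jaw: 6.5

```text
clock: 8.12
eef_pos: [0.6194, 0.1562, 0.0202]
tool_rot: [0.887, 0.462, -0.0, -0.0]
ft_force: [-0.2, 0.0, -0.4]
grip_width: 0.065
grasp_force: 0.0
```

Emit:
arm_command:
  slide:
    - [0,0,-2]
    - [0,0,-5]
    - [0,0,-9]
    - [0,0,-12]
    - [0,0,-13.1]
  spin: [0,0,0,0,0]

```text
clock: 8.75
eef_pos: [0.6206, 0.1565, 0.1538]
tool_rot: [0.887, 0.462, 0.002, 0.0]
ft_force: [-0.2, 0.3, -0.0]
grip_width: 0.0651
grasp_force: 0.0
```

Emit:
arm_command:
  slide:
    - [-4.8,1.4,0]
    - [-10.5,3.1,0]
    - [-16.6,5,0]
    - [-22.7,6.8,0]
    - [-28.85,8.66,0]
  spin: [-4,-8,-12,-16,-20]

```text
clock: 9.38
eef_pos: [0.5248, -0.1274, 0.1502]
tool_rot: [0.792, 0.61, -0.001, -0.001]
ft_force: [0.5, -0.4, 0.1]
grip_width: 0.0651
grasp_force: 0.0
```

Emit:
arm_command:
  slide:
    - [-6.1,-0.36,0.4]
    - [-12.2,-0.73,0.8]
    - [-18.5,-1.1,1.2]
    - [-24.8,-1.5,1.6]
    - [-29.94,-1.81,2.0]
  spin: [-4,-8,-12,-16,-20]

```text
clock: 10.0
eef_pos: [0.4299, -0.4121, 0.13]
tool_rot: [0.675, 0.738, 0.0, -0.001]
ft_force: [1.2, 0.4, -0.1]
grip_width: 0.0652
grasp_force: 0.0
```

Emit:
arm_command:
  slide:
    - [0,0,0]
    - [0,0,3]
    - [0,0,7]
    - [0,0,10.5]
    - [0,0,12.1]
  spin: [0,0,0,0,0]

```text
clock: 10.62
eef_pos: [0.4302, -0.4077, 0.0074]
tool_rot: [0.675, 0.738, 0.0, -0.003]
ft_force: [0.2, 0.2, 0.0]
grip_width: 0.0648
grasp_force: 0.0
```

Emit:
arm_command:
  slide:
    - [0,0,0]
    - [0,0,0]
    - [0,0,0]
    - [0,0,0]
    - [0,0,0]
  spin: [0,0,0,0,0]
  jaw: 0.5

```text
clock: 11.25
eef_pos: [0.4322, -0.411, 0.0116]
tool_rot: [0.675, 0.737, 0.0, 0.001]
ft_force: [0.8, 0.9, 4.7]
grip_width: 0.0314
grasp_force: 59.9
```

Emit:
arm_command:
  slide:
    - [0,0,-2]
    - [0,0,-5]
    - [0,0,-9]
    - [0,0,-14]
    - [0,0,-18.1]
  spin: [0,0,0,0,0]

```text
clock: 11.88
eef_pos: [0.4313, -0.4105, 0.193]
tool_rot: [0.675, 0.737, -0.0, 0.0]
ft_force: [0.5, -0.5, -1.2]
grip_width: 0.0315
grasp_force: 59.5
```

```bash
python3 - <<'E'
from h import *
p=camera("top"); save(p,"t2.png")
E
```

```text
(no output)
```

View pics/t2.png

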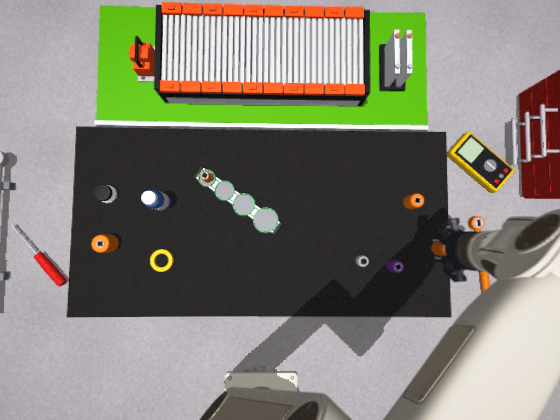

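Socket1 stands in seat1 at (206,176), and socket2 is in the gripper. The tool sat about 3.5 mm from the socket's axis along tool x, so I correct for that at placing.

```bash
python3 plan.py .4313,-.4105,.19,95 .509,-.150,.19,75 .587,.110,.19,55 .587,.110,.024,55|sed 's/np.float64//g'; python3 -c "
from h import *;print(get_obs()['eef_pos'])"
```

```text
[(25.27), (10.01), (-0.0)] spin 20.0
[(27.13), (0.8), (-0.0)] spin 20.0
[(0.0), (0.0), (16.6)] spin 0.0
[ 0.43334458 -0.41237978  0.1993763 ]
```

Emit:
arm_command:
  slide:
    - [4.5,1.8,0]
    - [9.5,3.8,0]
    - [14.7,5.9,0]
    - [20,8,0]
    - [25.25,10.1,0]
  spin: [4,8,12,16,20]

```text
clock: 12.55
eef_pos: [0.5099, -0.1483, 0.1909]
tool_rot: [0.794, 0.608, -0.0, -0.0]
ft_force: [1.2, 0.4, -1.4]
grip_width: 0.0311
grasp_force: 59.5
```

Emit:
arm_command:
  slide:
    - [6,0.15,0]
    - [12,0.3,0]
    - [18,0.45,0]
    - [23.5,0.6,0]
    - [27.15,0.7,0]
  spin: [4,8,12,16,20]

```text
clock: 13.18
eef_pos: [0.5868, 0.1131, 0.1906]
tool_rot: [0.887, 0.462, -0.0, -0.0]
ft_force: [-0.2, -1.1, -1.2]
grip_width: 0.0312
grasp_force: 59.5
```

Emit:
arm_command:
  slide:
    - [0,0,0]
    - [0,0,3]
    - [0,0,7]
    - [0,0,11]
    - [0,0,13]
  spin: [0,0,0,0,0]

```text
clock: 13.8
eef_pos: [0.5844, 0.1087, 0.0583]
tool_rot: [0.887, 0.462, -0.003, -0.001]
ft_force: [-0.2, -0.6, -0.9]
grip_width: 0.0318
grasp_force: 59.6
```

Emit:
arm_command:
  slide:
    - [0,0,0]
    - [0,0,0]
    - [0,0,0]
    - [0,0,0]
    - [0,0,0]
  spin: [0,0,0,0,0]

```text
clock: 14.42
eef_pos: [0.5872, 0.1106, 0.0619]
tool_rot: [0.887, 0.462, 0.001, 0.0]
ft_force: [-0.0, -0.3, -1.2]
grip_width: 0.0313
grasp_force: 59.6
```

Emit:
arm_command:
  slide:
    - [0,0,1]
    - [0,0,2]
    - [0,0,3]
    - [0,0,3.5]
    - [0,0,3.8]
  spin: [0,0,0,0,0]

```text
clock: 15.05
eef_pos: [0.5861, 0.1104, 0.0245]
tool_rot: [0.887, 0.462, -0.001, -0.0]
ft_force: [-8.8, -1.2, 22.7]
grip_width: 0.0312
grasp_force: 62.0
```

Emit:
arm_command:
  slide:
    - [0,0,0]
    - [0,0,0]
    - [0,0,0]
    - [0,0,0]
    - [0,0,0]
  spin: [0,0,0,0,0]

```text
clock: 15.68
eef_pos: [0.5861, 0.1104, 0.0246]
tool_rot: [0.887, 0.462, -0.0, -0.0]
ft_force: [-4.4, -0.1, 9.2]
grip_width: 0.0316
grasp_force: 60.6
```

```bash
python3 plan.py .587,.110,.022,55 .587,.110,.15,55 .572,-.15,.15,55 .5582,-.412,.12,55 .5582,-.412,.009,55 .5582,-.412,.19,55 .552,-.18,.19,55 .5465,.0535,.19,55|sed 's/np.float64//g'
```

```text
[(0.0), (0.0), (-12.8)] spin 0.0
[(-22.16), (13.68), (-0.0)] spin 0.0
[(-22.25), (13.9), (3.0)] spin 0.0
[(0.0), (0.0), (11.1)] spin 0.0
[(0.0), (0.0), (-18.1)] spin 0.0
[(18.65), (-13.81), (-0.0)] spin 0.0
[(18.81), (-13.84), (-0.0)] spin 0.0
```

Emit:
arm_command:
  slide:
    - [0,0,0]
    - [0,0,0]
    - [0,0,0]
    - [0,0,0]
    - [0,0,0]
  spin: [0,0,0,0,0]
  jaw: 6.5

```text
clock: 16.3
eef_pos: [0.5868, 0.1105, 0.0232]
tool_rot: [0.887, 0.462, -0.0, -0.0]
ft_force: [-0.3, -1.2, -0.4]
grip_width: 0.0648
grasp_force: 0.0
```

Emit:
arm_command:
  slide:
    - [0,0,-2]
    - [0,0,-5]
    - [0,0,-9]
    - [0,0,-12]
    - [0,0,-12.8]
  spin: [0,0,0,0,0]

```text
clock: 16.92
eef_pos: [0.5883, 0.1107, 0.1537]
tool_rot: [0.887, 0.462, 0.002, 0.001]
ft_force: [0.3, 0.6, 0.2]
grip_width: 0.0649
grasp_force: 0.0
```

Emit:
arm_command:
  slide:
    - [-4,2.5,0]
    - [-8.5,5.2,0]
    - [-13,8,0]
    - [-17.6,10.8,0]
    - [-22.16,13.68,0]
  spin: [0,0,0,0,0]
  jaw: 7.5

```text
clock: 17.55
eef_pos: [0.5708, -0.1509, 0.1497]
tool_rot: [0.887, 0.462, -0.001, -0.001]
ft_force: [1.2, 0.2, -0.2]
grip_width: 0.0752
grasp_force: 0.0
```

Emit:
arm_command:
  slide:
    - [-4.6,2.9,0.6]
    - [-9.2,5.8,1.2]
    - [-14,8.7,2]
    - [-18.7,11.7,2.6]
    - [-22.25,13.9,3]
  spin: [0,0,0,0,0]

```text
clock: 18.18
eef_pos: [0.5568, -0.4135, 0.1188]
tool_rot: [0.887, 0.461, -0.001, -0.001]
ft_force: [0.3, 0.5, 1.1]
grip_width: 0.0751
grasp_force: 0.0
```

Emit:
arm_command:
  slide:
    - [0,0,0]
    - [0,0,0]
    - [0,0,0]
    - [0,0,0]
    - [0,0,0]
  spin: [0,0,0,0,0]

```text
clock: 18.8
eef_pos: [0.5587, -0.4107, 0.1218]
tool_rot: [0.887, 0.463, 0.0, 0.0]
ft_force: [0.7, -0.4, -0.5]
grip_width: 0.0751
grasp_force: 0.0
```

Emit:
arm_command:
  slide:
    - [0,0,3]
    - [0,0,6.5]
    - [0,0,9.5]
    - [0,0,10.8]
    - [0,0,11.1]
  spin: [0,0,0,0,0]

```text
clock: 19.42
eef_pos: [0.5581, -0.4112, 0.0098]
tool_rot: [0.887, 0.462, -0.0, -0.0]
ft_force: [0.5, -0.6, -1.2]
grip_width: 0.0749
grasp_force: 0.0
```

Emit:
arm_command:
  slide:
    - [0,0,0]
    - [0,0,0]
    - [0,0,0]
    - [0,0,0]
    - [0,0,0]
  spin: [0,0,0,0,0]
  jaw: 1

```text
clock: 20.05
eef_pos: [0.5593, -0.4123, 0.0124]
tool_rot: [0.887, 0.462, 0.001, 0.002]
ft_force: [-0.6, 0.9, 5.8]
grip_width: 0.0384
grasp_force: 61.0
```

Emit:
arm_command:
  slide:
    - [0,0,-2]
    - [0,0,-5]
    - [0,0,-9]
    - [0,0,-14]
    - [0,0,-18.1]
  spin: [0,0,0,0,0]

```text
clock: 20.68
eef_pos: [0.5581, -0.4114, 0.1927]
tool_rot: [0.887, 0.462, -0.0, -0.0]
ft_force: [0.0, -0.8, -2.1]
grip_width: 0.0386
grasp_force: 60.7
```

Emit:
arm_command:
  slide:
    - [3,-2.2,0]
    - [6.8,-5,0]
    - [10.7,-7.9,0]
    - [14.7,-10.9,0]
    - [18.65,-13.81,0]
  spin: [0,0,0,0,0]

```text
clock: 21.3
eef_pos: [0.5512, -0.1778, 0.1907]
tool_rot: [0.887, 0.462, -0.0, -0.001]
ft_force: [1.4, 0.0, -2.8]
grip_width: 0.0383
grasp_force: 60.9
```

Emit:
arm_command:
  slide:
    - [4,-2.9,0]
    - [8.2,-6,0]
    - [12.3,-9,0]
    - [16.2,-11.9,0]
    - [18.81,-13.84,0]
  spin: [0,0,0,0,0]

```text
clock: 21.92
eef_pos: [0.5456, 0.0561, 0.1908]
tool_rot: [0.886, 0.463, -0.0, -0.0]
ft_force: [-0.2, 0.2, -2.4]
grip_width: 0.0383
grasp_force: 61.0
```

Emit:
arm_command:
  slide:
    - [0,0,0]
    - [0,0,3]
    - [0,0,7]
    - [0,0,11]
    - [0,0,13]
  spin: [0,0,0,0,0]

```text
clock: 22.55
eef_pos: [0.5443, 0.0524, 0.0584]
tool_rot: [0.887, 0.461, -0.002, -0.001]
ft_force: [-0.7, -0.6, -2.6]
grip_width: 0.0384
grasp_force: 60.9
```

Emit:
arm_command:
  slide:
    - [0,0,0]
    - [0,0,0]
    - [0,0,0]
    - [0,0,0]
    - [0,0,0]
  spin: [0,0,0,0,0]

```text
clock: 23.18
eef_pos: [0.5468, 0.054, 0.0619]
tool_rot: [0.887, 0.462, 0.0, 0.0]
ft_force: [-0.2, -0.0, -2.2]
grip_width: 0.0383
grasp_force: 61.0
```

Emit:
arm_command:
  slide:
    - [0,0,1]
    - [0,0,2]
    - [0,0,3]
    - [0,0,3.5]
    - [0,0,3.7]
  spin: [0,0,0,0,0]

```text
clock: 23.8
eef_pos: [0.5455, 0.0539, 0.0253]
tool_rot: [0.887, 0.462, -0.001, -0.0]
ft_force: [-7.6, -1.0, 18.4]
grip_width: 0.0384
grasp_force: 62.9
```

Emit:
arm_command:
  slide:
    - [0,0,0]
    - [0,0,0]
    - [0,0,0]
    - [0,0,0]
    - [0,0,0]
  spin: [0,0,0,0,0]

```text
clock: 24.42
eef_pos: [0.5455, 0.0539, 0.0253]
tool_rot: [0.887, 0.462, -0.001, -0.0]
ft_force: [-4.7, -0.9, 8.1]
grip_width: 0.0386
grasp_force: 61.9
```

```bash
python3 plan.py .5465,.0535,.023,55 .5465,.0535,.19,55 .492,.235,.19,35 .438,.4155,.12,35 .438,.4155,.010,35 .438,.4155,.21,35 .470,.203,.21,55 .5035,-.007,.21,55|sed 's/np.float64//g'
```

```text
[(0.0), (0.0), (-16.7)] spin 0.0
[(11.74), (-14.87), (-0.0)] spin 20.0
[(5.93), (-17.88), (7.0)] spin 0.0
[(0.0), (0.0), (11.0)] spin 0.0
[(0.0), (0.0), (-20.0)] spin 0.0
[(-9.57), (19.24), (-0.0)] spin -20.0
[(-15.28), (14.79), (-0.0)] spin 0.0
```

Emit:
arm_command:
  slide:
    - [0,0,0]
    - [0,0,0]
    - [0,0,0]
    - [0,0,0]
    - [0,0,0]
  spin: [0,0,0,0,0]
  jaw: 7

```text
clock: 25.05
eef_pos: [0.5464, 0.0539, 0.0242]
tool_rot: [0.887, 0.462, -0.0, -0.0]
ft_force: [0.6, -0.3, 0.8]
grip_width: 0.0702
grasp_force: 0.0
```

Emit:
arm_command:
  slide:
    - [0,0,-2]
    - [0,0,-5]
    - [0,0,-9.5]
    - [0,0,-14]
    - [0,0,-16.7]
  spin: [0,0,0,0,0]

```text
clock: 25.68
eef_pos: [0.5474, 0.054, 0.1941]
tool_rot: [0.887, 0.462, 0.002, 0.001]
ft_force: [0.1, -0.2, -0.5]
grip_width: 0.0701
grasp_force: 0.0
```

Emit:
arm_command:
  slide:
    - [2,-2.5,0]
    - [4.4,-5.5,0]
    - [6.8,-8.6,0]
    - [9.2,-11.7,0]
    - [11.74,-14.87,0]
  spin: [4,8,12,16,20]
  jaw: 8.4

```text
clock: 26.3
eef_pos: [0.4914, 0.2364, 0.1913]
tool_rot: [0.954, 0.3, 0.0, 0.0]
ft_force: [0.7, 0.7, -0.4]
grip_width: 0.084
grasp_force: 0.0
```

Emit:
arm_command:
  slide:
    - [1.2,-3.6,0]
    - [2.4,-7.2,1]
    - [3.6,-10.8,3]
    - [4.9,-14.7,5.2]
    - [5.93,-17.88,7]
  spin: [0,0,0,0,0]

```text
clock: 26.92
eef_pos: [0.4621, 0.3858, 0.1203]
tool_rot: [0.943, 0.334, -0.006, -0.015]
ft_force: [0.6, -0.2, -0.2]
grip_width: 0.0841
grasp_force: 0.0
```

Emit:
arm_command:
  slide:
    - [0,0,0]
    - [0,0,0]
    - [0,0,0]
    - [0,0,0]
    - [0,0,0]
  spin: [0,0,0,0,0]

```text
clock: 27.55
eef_pos: [0.463, 0.3846, 0.1219]
tool_rot: [0.943, 0.333, -0.005, -0.015]
ft_force: [0.7, 1.0, 0.0]
grip_width: 0.0838
grasp_force: 0.0
```

```bash
python3 - <<'E'
from h import *
p=camera("top"); save(p,"t3.png"); print(get_obs()["eef_pos"])
E
```

```text
[0.46291375 0.38463782 0.12177669]
```

View pics/t3.png

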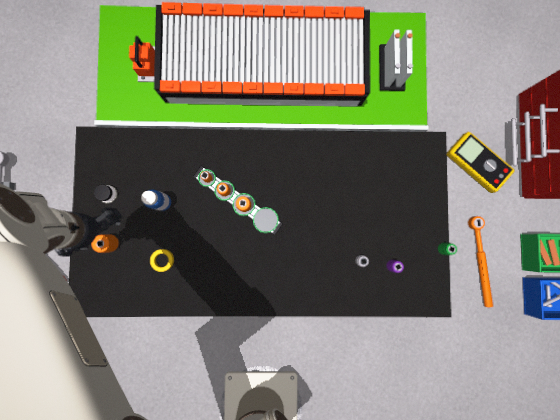

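Sockets 1–3 stand in seats at (206,177), (224,189) and (243,203); the can at (153,200) is upright. The arm stopped short because the last joint hit its limit at this yaw, so I turn back before reaching on.

Emit:
arm_command:
  slide:
    - [0,0,0]
    - [0,0,0]
    - [0,0,0]
    - [0,0,0]
    - [0,0,0]
  spin: [-6,-12,-18,-22,-22]

```text
clock: 28.22
eef_pos: [0.4627, 0.3848, 0.1214]
tool_rot: [0.862, 0.506, -0.003, -0.016]
ft_force: [0.3, 0.1, 0.7]
grip_width: 0.0842
grasp_force: 0.0
```

```bash
python3 - <<'E'
from h import *
from scipy.spatial.transform import Rotation as R
for i in range(3): camera("top")
o=get_obs(); print(o["eef_pos"].round(4),o["tool_rot"].round(4),o["joint_pos"].round(3)); print(R.from_quat(o["tool_rot"]).as_matrix().round(4))
E
```

```text
[0.4627 0.3848 0.1214] [ 0.8623  0.5062 -0.0029 -0.0157] [0.678 0.506 0.103 1.169 0.032 2.758]
[[ 0.4875  0.8729 -0.0208]
 [ 0.8731 -0.487   0.0242]
 [ 0.011  -0.03   -0.9995]]
```

```bash
cat > planr.py <<'E'
import sys,numpy as np
from scipy.spatial.transform import Rotation as R
M=R.from_quat([.8623,.5062,-.0029,-.0157]).as_matrix()
c=np.array(sys.argv[1].split(","),float)
for a in sys.argv[2:]:
    t=np.array(a.split(","),float); print(((t-c)@M*100).round(2).tolist()); c=t
E
python3 planr.py .4627,.3848,.1205 .438,.4155,.1205 .438,.4155,.010 .438,.4155,.21 .470,.203,.21 .5035,-.007,.21 .5035,-.007,.06 .5035,-.007,.023 .5035,-.007,.20
```

```text
[1.48, -3.65, 0.13]
[-0.12, 0.33, 11.04]
[0.22, -0.6, -19.99]
[-16.99, 13.14, -0.58]
[-16.7, 13.15, -0.58]
[-0.16, 0.45, 14.99]
[-0.04, 0.11, 3.7]
[0.19, -0.53, -17.69]
```

Emit:
arm_command:
  slide:
    - [0.5,-1.2,0.04]
    - [1,-2.4,0.1]
    - [1.48,-3.65,0.13]
    - [1.48,-3.65,0.13]
    - [1.48,-3.65,0.13]
  spin: [0,0,0,0,0]

```text
clock: 29.0
eef_pos: [0.4378, 0.4157, 0.1213]
tool_rot: [0.862, 0.507, -0.003, -0.016]
ft_force: [0.3, -0.0, -0.1]
grip_width: 0.0835
grasp_force: 0.0
```

```bash
python3 - <<'E'
from h import *
for i in range(3): p=camera("top")
o=get_obs(); print(o["eef_pos"].round(4),o["tool_rot"].round(4)); X=cloud(p)
save(p,"s4.png",(50,180,190,290),5)
E
```

```text
[0.4382 0.4153 0.1213] [ 0.8622  0.5064 -0.0028 -0.0156]
```

View pics/s4.png

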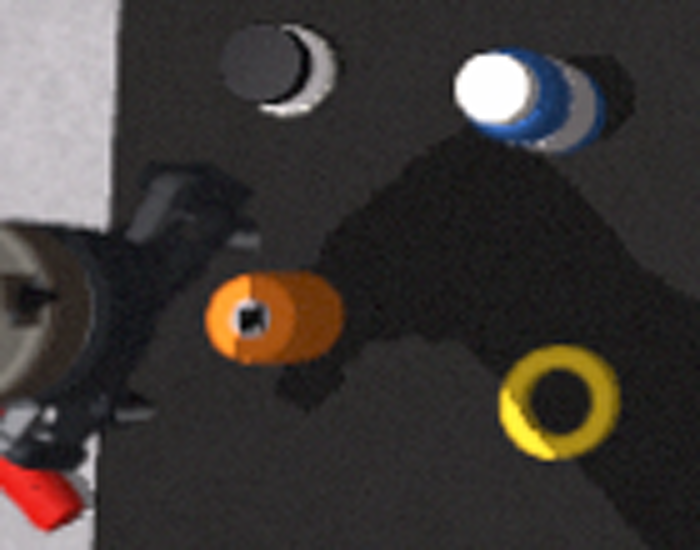

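The crop shows the jaws open on either side of the socket's line (socket top at 250,318), with nothing else near the fingers. I go down, grip, and lift.

Emit:
arm_command:
  slide:
    - [-0.03,0.08,2.7]
    - [-0.06,0.17,5.8]
    - [-0.09,0.26,8.7]
    - [-0.11,0.31,10.5]
    - [-0.12,0.33,11.04]
  spin: [0,0,0,0,0]

```text
clock: 29.78
eef_pos: [0.4374, 0.4145, 0.0094]
tool_rot: [0.862, 0.506, -0.004, -0.015]
ft_force: [-0.5, -0.4, 0.1]
grip_width: 0.0841
grasp_force: 0.0
```

Emit:
arm_command:
  slide:
    - [0,0,0]
    - [0,0,0]
    - [0,0,0]
    - [0,0,0]
    - [0,0,0]
  spin: [0,0,0,0,0]
  jaw: 2

```text
clock: 30.4
eef_pos: [0.439, 0.4165, 0.0125]
tool_rot: [0.862, 0.507, -0.001, -0.016]
ft_force: [-0.8, -0.7, 5.4]
grip_width: 0.0468
grasp_force: 62.5
```

Emit:
arm_command:
  slide:
    - [0.02,-0.06,-2]
    - [0.05,-0.15,-5]
    - [0.11,-0.3,-10]
    - [0.17,-0.46,-15.5]
    - [0.22,-0.6,-19.99]
  spin: [0,0,0,0,0]

```text
clock: 31.02
eef_pos: [0.4379, 0.4154, 0.2125]
tool_rot: [0.862, 0.507, -0.003, -0.016]
ft_force: [1.5, -0.1, -2.0]
grip_width: 0.0465
grasp_force: 62.1
```

Emit:
arm_command:
  slide:
    - [-2.5,2,-0.09]
    - [-6,4.6,-0.2]
    - [-9.6,7.4,-0.33]
    - [-13.3,10.3,-0.46]
    - [-16.99,13.14,-0.58]
  spin: [0,0,0,0,0]

```text
clock: 31.65
eef_pos: [0.4697, 0.2014, 0.2102]
tool_rot: [0.862, 0.507, -0.004, -0.016]
ft_force: [1.1, -0.2, -1.8]
grip_width: 0.0467
grasp_force: 62.1
```

Emit:
arm_command:
  slide:
    - [-3.7,2.9,-0.13]
    - [-7.4,5.8,-0.26]
    - [-11,8.7,-0.38]
    - [-14.3,11.3,-0.5]
    - [-16.7,13.15,-0.58]
  spin: [0,0,0,0,0]

```text
clock: 32.28
eef_pos: [0.5034, -0.0087, 0.2103]
tool_rot: [0.862, 0.506, -0.004, -0.016]
ft_force: [-0.5, 0.7, -2.9]
grip_width: 0.0467
grasp_force: 62.1
```

Emit:
arm_command:
  slide:
    - [0,0,0]
    - [-0.03,0.09,3]
    - [-0.08,0.22,7.5]
    - [-0.13,0.36,12]
    - [-0.16,0.45,14.99]
  spin: [0,0,0,0,0]

```text
clock: 32.9
eef_pos: [0.5019, -0.0057, 0.0584]
tool_rot: [0.862, 0.507, -0.004, -0.017]
ft_force: [0.6, 0.3, -2.0]
grip_width: 0.0463
grasp_force: 62.1
```

Emit:
arm_command:
  slide:
    - [0,0,0]
    - [0,0,0]
    - [0,0,0]
    - [0,0,0]
    - [0,0,0]
  spin: [0,0,0,0,0]

```text
clock: 33.52
eef_pos: [0.5043, -0.0068, 0.0616]
tool_rot: [0.862, 0.507, -0.002, -0.015]
ft_force: [-0.5, -0.2, -3.2]
grip_width: 0.0465
grasp_force: 62.2
```

Expect contact at z ≈ 0.0255.

Emit:
arm_command:
  slide:
    - [-0.01,0.03,1]
    - [-0.02,0.06,2]
    - [-0.03,0.09,3]
    - [-0.04,0.1,3.5]
    - [-0.04,0.11,3.7]
  spin: [0,0,0,0,0]

```text
clock: 34.15
eef_pos: [0.5029, -0.0067, 0.0254]
tool_rot: [0.862, 0.507, -0.004, -0.016]
ft_force: [-10.2, -0.6, 26.7]
grip_width: 0.0467
grasp_force: 65.4
```

Emit:
arm_command:
  slide:
    - [0,0,0]
    - [0,0,0]
    - [0,0,0]
    - [0,0,0]
    - [0,0,0]
  spin: [0,0,0,0,0]

```text
clock: 34.78
eef_pos: [0.5029, -0.0067, 0.0255]
tool_rot: [0.862, 0.507, -0.003, -0.016]
ft_force: [-7.3, 0.6, 14.0]
grip_width: 0.0466
grasp_force: 64.1
```

Emit:
arm_command:
  slide:
    - [0,0,0]
    - [0,0,0]
    - [0,0,0]
    - [0,0,0]
    - [0,0,0]
  spin: [0,0,0,0,0]
  jaw: 7.8

```text
clock: 35.4
eef_pos: [0.5039, -0.0068, 0.0237]
tool_rot: [0.862, 0.507, -0.003, -0.016]
ft_force: [0.2, -0.1, 0.3]
grip_width: 0.078
grasp_force: 0.0
```

Emit:
arm_command:
  slide:
    - [0.02,-0.05,-1.7]
    - [0.05,-0.14,-4.7]
    - [0.1,-0.28,-9.5]
    - [0.15,-0.43,-14.3]
    - [0.19,-0.53,-17.69]
  spin: [0,0,0,0,0]

```text
clock: 36.02
eef_pos: [0.5045, -0.0068, 0.2032]
tool_rot: [0.862, 0.507, -0.002, -0.015]
ft_force: [-0.2, 0.0, -0.0]
grip_width: 0.0781
grasp_force: 0.0
```

Emit:
arm_command:
  slide:
    - [-4.5,3.5,-0.1]
    - [-9,7,-0.3]
    - [-13,10,-0.4]
    - [-16,12.5,-0.5]
    - [-17,13,-0.6]
  spin: [0,0,0,0,0]

```text
clock: 36.65
eef_pos: [0.5347, -0.2209, 0.2004]
tool_rot: [0.863, 0.505, -0.003, -0.016]
ft_force: [-0.3, 0.6, 0.3]
grip_width: 0.0779
grasp_force: 0.0
```

```bash
python3 - <<'E'
from fit import *
for i in range(3): p=camera("top")
save(p,"end.png",(130,130,300,250),4); X=cloud(p)
x,f,_=fitrail(p,[.561,.0745,.954]); print("rail",x.round(4),f)
x=[.561,.0745,.954]
for o,h in((.1,.052),(.04,.055),(-.026,.058),(-.1,.062)):
    c=np.array(x[:2])+o*np.array([np.cos(x[2]),np.sin(x[2])])
    m=(np.hypot(*(X[:,:,:2]-c).transpose(2,0,1))<.04)&(abs(X[:,:,2]-h-.013)<.007); v,u=np.nonzero(m)
    q=onplane(p,np.c_[u,v],h+.013)[:,:2]; P=X[m]; A=np.c_[P[:,:2],np.ones(len(P))]
    print("seat",c.round(4),"top off mm",((q.mean(0)-c)*1e3).round(1),"z err mm",((np.median(P[:,2])-h-.013)*1e3).round(1),len(P))
E
```

```text
rail [0.5607 0.0747 0.9604] 85.21427154541016
seat [0.6188 0.1561] top off mm [-0.5 -2.4] z err mm 0.7 61
seat [0.5841 0.1071] top off mm [ 0.1 -0.3] z err mm 0.4 101
seat [0.546  0.0533] top off mm [-0.5 -0.7] z err mm 0.1 157
seat [ 0.5032 -0.0071] top off mm [1.7 0.9] z err mm 0.4 225
```

View pics/end.png

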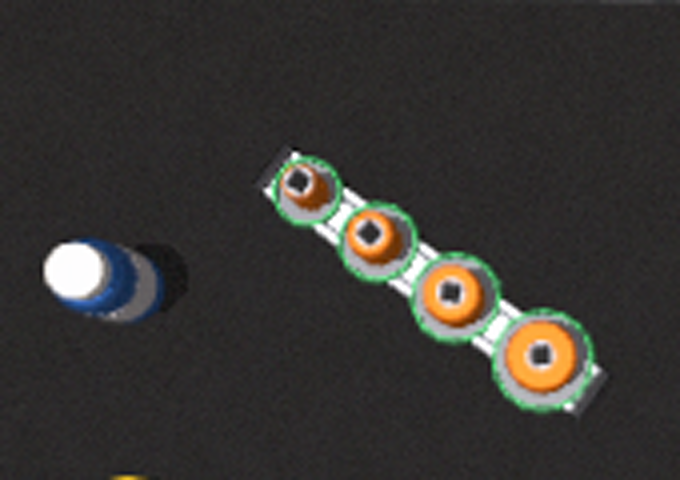

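The picture shows all four sockets upright in their seats at crop (300,182), (370,233), (452,293) and (540,355). They are within 2.5 mm of centre, at the right heights, and the can still stands at (75,270).

```bash
python3 -c "
from workcell import *
print(job_done())"
```

```text
the job is handed in; nothing more can be done
None
```

I handed the job in: all four sockets stand upright and released in the seats matching their size, measured within 2.5 mm of centre and under 1 mm of the expected height. The spray can is still standing; no verdict came back from the judging.

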